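# Wedge the loose display stand tight

### The job

The knock-down wooden display stand on the inspection bench is loose at its keyed joint: take the tapered key (not the straight stick) out of the rack and set it thin end down in the slot of the tenon, its flat face against the leg, and let go of it. Then drive it down with light taps of the wooden tamper, not by hand and without hard blows, until it will go no further and the rail is pulled up tight. Finally stand the tamper back upright on the bench and leave the stick and the glass tumbler where they are.

Things in the scene. Friction and masses are not known exactly. Their poses are not given: they have to be found in the camera images.
- stand: Fixed near leg of the stand: board 90 x 30 x 125 mm (x, y, z) on a foot 130 mm long. Origin at the centre of its underside, z up. A tenon 40 mm high (65 to 105 mm above the table) and 56 mm wide sticks out of its +y face by about 70 mm; the rail and the far leg (280 mm off) lie on the -y side.
- slot (a point): On the leg's +y face at the slot's middle, level with its mouth (the tenon's top, 20 mm below the leg's top); axes as the stand. The slot goes right down through the tenon: 28 mm along x, and along y from the leg's upright face (y = 0) to a sloped end (1:7, as the key), 15 to 20 mm away at the mouth when loose, differing from stand to stand.
- rail (a joint): How far rail, tenon and far leg are drawn along +y, in m: starts at 0 to 0.0015, 0.005 is tight. It slides stiffly and stays put. The shoulder's seat is hidden and differs between stands, so the key's final depth (its thick end 33 to 60 mm above the slot's mouth) can only be felt: driving it takes about 10 to 15 N, then the resistance rises steeply.
- key_mid (a point): Centre of the tapered key (90 g): 130 mm long (z; thick end up at +65 mm, thin end at -65), 24 mm wide (x, parallel sides), flat face at y = -14 mm, sloped face from y = -4 mm (thin end) to +14 mm (thick end), 1:7. Stands thin end down in a well of the rack, 40 mm deep, its foot 8 mm above the table, leaning up to 4 degrees. It jams by itself and stays where driven.
- stick_mid (a point): Centre of a plain straight stick, 24 x 16 x 130 mm, standing in the rack's other well, 70 mm from the key. To be left alone.
- rack: Fixed wooden rack, 70 x 150 x 48 mm, with two wells at y = -35 and +35 mm. Origin at the centre of its underside.
- tamper_mid (a point): Centre of the dark wooden tamper (about 320 g, 134 mm tall), standing on the table: a round head 60 mm across and 48 mm high with a flat rubber sole (its striking face, giving 0.1 mm per N), and a round upright handle 26 mm across, 48 to 134 mm above the sole. This point is on its axis, 67 mm above the sole; z points up the handle.
- tumbler: Amber glass tumbler, 68 mm across, 78 mm high, loose on the bench. Origin at the centre of its underside. Leave it standing.
Mind the look-alikes: they are no part of the job. Leave any red look-alike of the part that bears key_mid alone.

How it is judged:
By the outcome, as a careful person would: the job done as asked, in the order asked, and still so for the second after the job is handed in, with the robot touching nothing.
It also fails if it takes over 58 s, if anything falls off the work surface, if the arm or the gripper's body presses on something with over 40 N, if the wrist force passes 120 N, or if a joint passes its speed limit or range.

### The arm

A 6-joint arm with a two-finger parallel gripper is mounted at the origin on the work surface. World frame = base frame: x ahead of the robot, y to its left, z up, the work surface at z = 0. Lengths are in mm, angles in rad, forces in N, time in s.
With the tool pointing down it reaches from about 400 to 925 mm from the base axis. Payload 12.5 kg.
Tool frame: the origin (TCP) lies midway between the tips of the shut fingers; the grasp point (between the pads) lies 19 mm behind it; x points along the fingers, y is the direction in which the jaws open and shut, and the axes are right-handed (so a half turn about x gives the same grasp; the last joint's range is limited). The gripper opens to 95 mm and grips with 3 to 60 N. Pads are 20 mm wide; open, the fingers measure 119 mm over their backs; the gripper's body (75 mm by 180 mm) begins 59 mm behind the grasp point.
Start: joints at [-1.214, 0.491, 1.559, -0, 1.092, -0.106], TCP at [279.059, -559.261, 214.661] pointing down, gripper open.
Joint ranges: [-3.1, 3.1], [-0.84, 2.19], [0.05, 2.79], [-1.13, 4.28], [0.06, 2.93], [-2.69, 2.69]. Speed limits (rad/s): [2.22, 2.22, 2.79, 3.14, 3.14, 3.14].

### API

Orientations are given as a 3x3 rotation matrix whose columns are the frame's x, y, z axes.
In Python, from plant import bot, capture, camera_params gives the robot as it stands. The module is installed in compiled form; this text tells all that it offers.
- The arm moves only by the tool arm_command, never from a script. Its argument "commands" is text: rows parted by semicolons, each of 5 numbers parted by spaces: the opening, from 0 (shut) to 1 (fully open), then the shift along the tool's x, y, z scaled (see below), then the turn about the tool's x scaled (see below). In form: hand x y z yaw; .... A call has 1 to 20 rows; each row is the pose to reach, as a shift and turn from the pose commanded when the call began, along the tool's axes at that moment; what a row does not reach only later rows make up. The controller multiplies each number of a shift by 0.2 m and each number of a turn by 60 degrees. A row lasts 1/12 s, in which the tool goes at most 41.7 mm and 7.16 degrees, less where a joint would pass 70% of its speed; a pose out of reach is approached as far as the arm can. A call with a number of a shift or a turn outside -1 to 1 is refused whole. A call with a gripper value outside its range is refused whole. The fingers move at their own pace and stop on an object; the grip force is fixed at half the most. Time passes only in rows, so rows that repeat a pose let the fingers close. It gives the time, the measured TCP pose, the force and the opening at its end, in the units of the state.
- bot.state(): the state, without advancing time (a new reading comes with each control period).
- capture(name): name is "scene" or "top"; returns (picture, depth): 384x512x3 uint8, red, green, blue; 384x512 float32, mm along the optical axis (not along the pixel's ray), 0 where there is no reading.
- camera_params(name): a dict with "mtx" (3x3 intrinsics, pixels), "world_to_cam" (4x4, takes a point from world to camera coordinates). Camera axes: x right, y up, looking along -z (the intrinsics and any distortion apply to the point x, -y, -z); pixel columns grow to the right and rows downward; lengths in mm; the calibration is good to about 2 mm. A picture is of the moment at which its call begins. camera_params takes no time and is no camera call.
- bot.close_job(): hands the job in, once; it reports no verdict.
The state is a dict: "t": time; "q": joint angles; "joint_velocities": joint speeds; "joint_torque": joint torques, N m; "tcp_pos": TCP position; "tcp_rot": TCP orientation; "wrist_force": force on the tool from outside, world axes, zero at the start; "ft_torque": the same for the moment, N m; "finger_gap": finger opening in mm.
Only numpy, scipy, OpenCV 4.12 (cv2) and the standard library are available. Lean on these libraries where they do the work, as an engineer would, in place of code of your own. Each camera call takes 0.05 s, during which the arm holds its last target.

## Working session

There is one attempt and no reset: what is moved stays moved. The work goes in short steps, Python scripts to look and compute and a tool call to move; the robot and the scene stay as the last step left them, time stands still between calls to the robot, and variables do not carry over. Pictures are saved under pics/ and viewed, and the job is handed in when it is done.

Besides the shell and the picture viewer there is one more tool, called after "Call:" as name(argument=value, ...), one argument or row to a line, values as JSON. arm_command: Moves the arm, as the interface text tells. Shifts and turns lie within -1 to 1; 1 stands for 0.2 m of shift or 60 degrees of turn. Its arguments: {"type":"object","properties":{"commands":{"type":"string"}},"required":["commands"]}

```bash
mkdir -p pics
cat > h.py <<'E'
import numpy as np, cv2
from plant import bot, capture, camera_params
def grab(n,tag):
    im,d=capture(n); np.savez(f'{tag}.npz',im=im,d=d)
    cv2.imwrite(f'pics/{tag}.png',im[:,:,::-1]); return im,d
def cloud(n,d):
    p=camera_params(n); K=np.array(p['mtx']); T=np.linalg.inv(np.array(p['world_to_cam']))
    v,u=np.mgrid[:d.shape[0],:d.shape[1]]
    x=(u-K[0,2])/K[0,0]*d; y=(v-K[1,2])/K[1,1]*d
    P=np.stack([x,-y,-d,np.ones_like(d)],-1)@T.T
    P[d==0]=np.nan
    return P[...,:3]
E
python3 - <<'E'
from h import *
np.set_printoptions(precision=4,suppress=True)
for n in('scene','top'):
    grab(n,n+'0'); print(camera_params(n))
    im=cv2.imread(f'pics/{n}0.png'); cv2.imwrite(f'pics/{n}0b.png',cv2.resize(im,(768,576)))
print(bot.state())
E
```

```text
{'mtx': array([[430.3318,   0.    , 253.2215],
       [  0.    , 430.3318, 185.1288],
       [  0.    ,   0.    ,   1.    ]]), 'world_to_cam': array([[   -0.322 ,     0.9466,     0.0181,    25.5796],
       [   -0.7734,    -0.274 ,     0.5717,   359.9966],
       [    0.5461,     0.1701,     0.8203, -1073.4815],
       [    0.    ,     0.    ,     0.    ,     1.    ]])}
{'mtx': array([[372.2955,   0.    , 249.2403],
       [  0.    , 372.2955, 195.8726],
       [  0.    ,   0.    ,   1.    ]]), 'world_to_cam': array([[  -0.014 ,   -0.9997,    0.0175,  131.7878],
       [   0.985 ,   -0.0107,    0.1724, -506.3604],
       [  -0.1722,    0.0197,    0.9849, -704.859 ],
       [   0.    ,    0.    ,    0.    ,    1.    ]])}
{'t': 0.1, 'q': array([-1.2136,  0.4915,  1.5594, -0.    ,  1.0917, -0.1056]), 'joint_velocities': array([ 0.0018, -0.0034, -0.002 ,  0.0001,  0.0009,  0.0014]), 'joint_torque': array([  0.0027, -61.3626, -25.8607,   0.0694,   0.047 ,  -0.0001]), 'tcp_pos': array([ 278.9705, -559.0452,  214.1158]), 'tcp_rot': array([[-0.0003,  0.4464, -0.8948],
       [ 0.0009, -0.8948, -0.4464],
       [-1.    , -0.001 , -0.0001]]), 'wrist_force': array([-0.2543, -0.1447,  0.6073]), 'ft_torque': array([-0.0128, -0.0085,  0.0107]), 'finger_gap': 94.60293209263074}
```

View pics/scene0b.png

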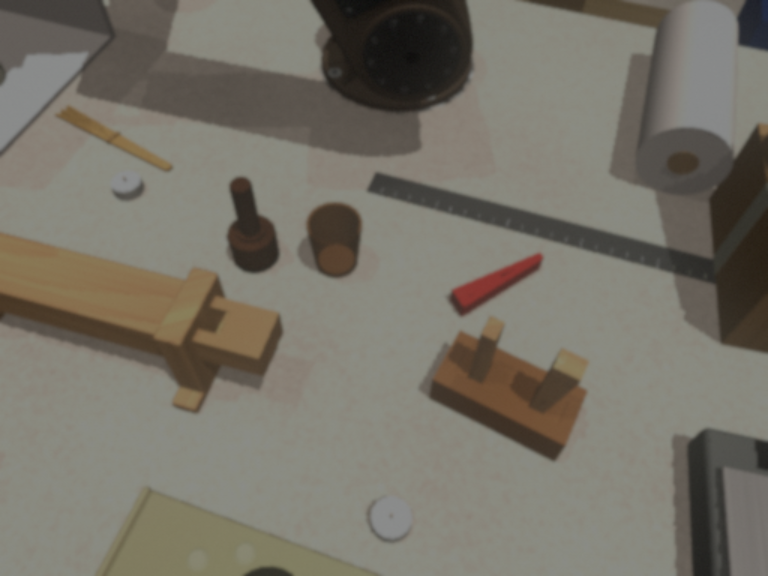

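View pics/top0b.png

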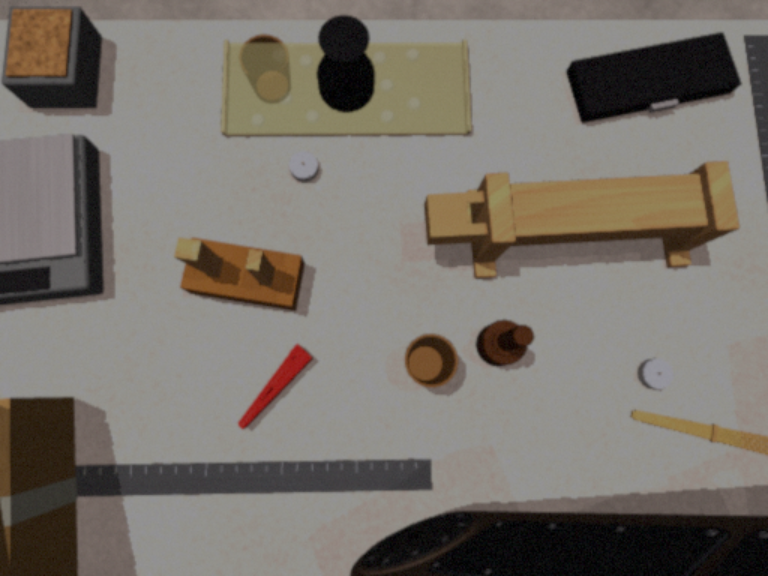

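Run:
```python
from h import *
np.set_printoptions(precision=1,suppress=True,linewidth=200)
for n in('scene','top'):
    z=np.load(n+'0.npz'); P=cloud(n,z['d']); im=z['im']
    np.save(n+'P.npy',P)
    print(n,'table z',np.nanmedian(P[...,2]), np.nanmean(z['d']==0))
c=cv2.imread('pics/top0.png')
a=cv2.resize(c[100:220,100:340],None,fx=3.2,fy=3.2,interpolation=cv2.INTER_CUBIC);cv2.imwrite('pics/tc.png',a)
c=cv2.imread('pics/scene0.png')
a=cv2.resize(c[110:310,90:400],None,fx=2.5,fy=2.5,interpolation=cv2.INTER_CUBIC);cv2.imwrite('pics/sc.png',a)
P=np.load('topP.npy')
# height map print
for (r0,r1,c0,c1) in [(105,195,270,350),(150,210,115,205)]:
    print(P[r0:r1:5,c0:c1:5,2].round(0))
```

```text
scene table z 0.34303497542896366 0.004338582356770833
top table z 1.936797573925105 0.0040130615234375
[[  2.   0.   2.   1.   1.   1.   1.   1.  -0.  -2.   2.  -1.  -1.  -0.  -1.  -0.]
 [  2.   1.   3.  -1.   2.  -0.   1.  -2.   2.  -0.   1.   1.   1.   1.   2.   1.]
 [  1.   0.  -1.   1.   1.   1.   1.  -1.   3.  -2.  -2. 124. 127. 126.  -1.  -2.]
 [ -1.   1.   0.   0.   1.   1.   0.   1.  -0.   1.   3. 123. 126. 124.   1.  -2.]
 [  3.   1.   2.  -0.   1.  -1.   0.  -1.  -1.   2.  95. 124. 124. 128. 123. 112.]
 [  2.   2.   0. 107. 104. 105. 105. 106. 104. 107. 105. 122. 127. 125. 127. 112.]
 [  0.   2.   0. 106. 106. 104. 107. 106. 104. 100.  98. 124. 127. 126. 126. 111.]
 [  3.  -1.   3.  99. 106. 106. 107. 107. 104.  68.  82. 119. 127. 126. 125. 113.]
 [  2.   2.   1.  93. 105. 106. 107. 109. 105.  31.  77. 115. 126. 124. 124. 113.]
 [  0.   1.   1.  89. 106. 105. 105. 106. 105. 106. 107. 110. 126. 126. 125. 112.]
 [ -1.  -1.  -1.  82. 105. 104. 107. 106. 107. 105. 108. 107. 125. 127. 125. 110.]
 [  3.   1.   2.  78.  85.  82.  80.  78.  76.  74.  73. 103. 125. 127. 123.  88.]

[... 915 characters left out ...]
0.  49. 137. 139. 132.  49.  48.  49.  48.  48.]
 [  3.  -2. 111. 118. 118.  91.  63.  50.  48.  49. 140. 140. 126.  81.  46.  47.  48.  45.]
 [  2.   1.  49.  49.  70.  81.  56.  51.  47.  49.  51. 132. 115.  70.  50.  49.  48.  31.]
 [  1.   2.  50.  49.  49.  53.  47.  51.  49.  50.  49.  47.  87.  62.  50.  48.  50.  21.]
 [  1.  51.  49.  52.  49.  47.  49.  47.  49.  50.  50.  50.  49.  38.  50.  49.  49.   3.]
 [  0.   1.   2.  15.  25.  39.  51.  50.  52.  49.  47.  51.  49.  51.  50.  49.  48.   1.]
 [  1.   2.   1.   1.   2.  -0.   2.   1.   3.  11.  nan  37.  50.  48.  49.  52.  48.   0.]
 [  0.   3.   0.  -3.   1.   1.   2.   2.   2.  -2.   3.   0.   3.   1.   2.  11.  24.   3.]]
```

View pics/tc.png

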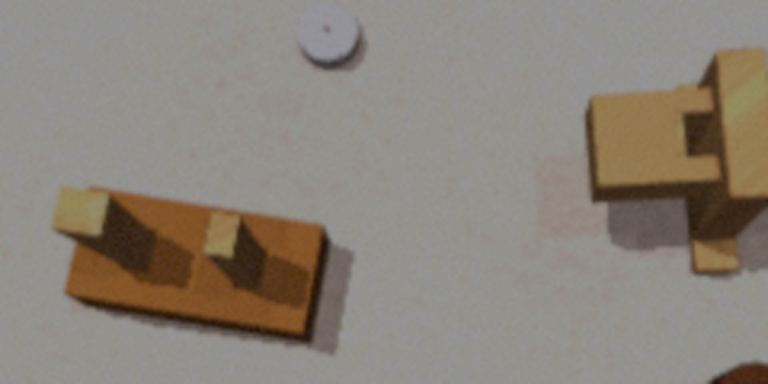

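View pics/sc.png

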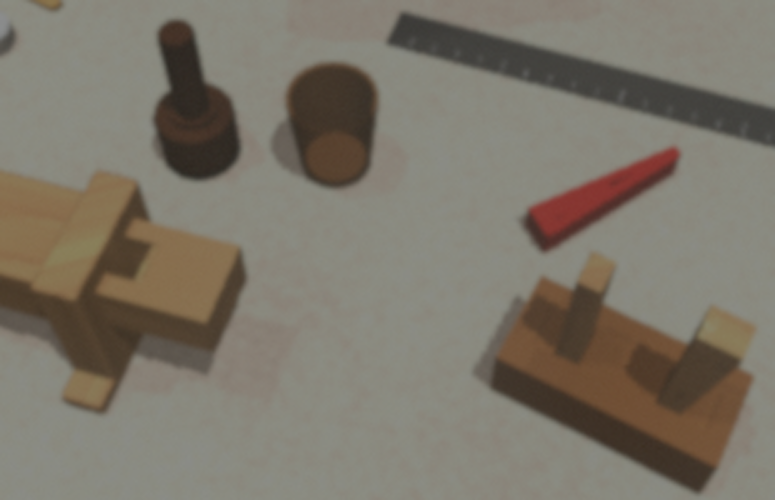

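Run:
```python
from h import *
np.set_printoptions(precision=1,suppress=True,linewidth=200)
for n in('scene','top'):
    p=camera_params(n); T=np.linalg.inv(np.array(p['world_to_cam'])); print(n,'cam pos',T[:3,3])
    P=np.load(n+'P.npy'); z0=np.nanmedian(P[...,2]); 
    def box(x0,x1,y0,y1,a,b):
        m=(P[...,0]>x0)&(P[...,0]<x1)&(P[...,1]>y0)&(P[...,1]<y1)&(P[...,2]>a)&(P[...,2]<b); return P[m]
    # components of elevated things
    m=((P[...,2]>35)&(P[...,2]<220)&(P[...,0]>330)&(P[...,0]<800)).astype(np.uint8)
    k,l,s,c=cv2.connectedComponentsWithStats(m)
    for i in range(1,k):
        if s[i,4]>60:
            Q=P[l==i]; print(i,s[i],'xyz med',np.nanmedian(Q,0),'min',Q.min(0),'max',Q.max(0))
```

```text
scene cam pos [872.9 257.1 674.3]
1 [ 152  118   33   54 1107] xyz med [452.  -39.4  55.6] min [412.7 -74.9  35. ] max [473.4 -16.4 135. ]
2 [ 204  135   38   42 1088] xyz med [413.7  55.   61.9] min [383.5  22.5  35. ] max [452.5  89.3  80.1]
3 [    0   155   189   102 10110] xyz med [615.7 -80.8 109.6] min [ 557.  -275.8   35. ] max [648.3  58.3 127.3]
4 [487 168  25  57 960] xyz med [367.5 532.5  70.5] min [330.  527.6  35. ] max [381.6 569.7 120.9]
5 [ 288  211  105   90 4678] xyz med [550.8 307.7  48.4] min [494.2 222.3  35. ] max [589.1 381.1 140.4]
6 [ 466  286   46   98 4121] xyz med [595.  528.   52.6] min [515.3 500.8  35.1] max [665.1 563.8  64.6]
top cam pos [379.2 140.2 779.2]
2 [168  50  17  14 116] xyz med [798.8 271.6  74.1] min [795.9 255.9  39.7] max [799.9 286.5  88.6]
3 [217  53  27  17 290] xyz med [795.  161.9  52.8] min [786.8 134.8  35.3] max [800.  190.2  80. ]
4 [  4  55  47  10 210] xyz med [799.5 585.8  53.4] min [797.7 532.1  36.4] max [800.  628.   73.4]
11 [   0   89   64  111 6507] xyz med [614.2 560.2  61.6] min [507.2 500.6  35. ] max [734.3 629.9  67. ]
12 [ 283  107  210   66 8904] xyz med [ 599.6 -142.1  111.2] min [ 555.8 -324.    35. ] max [659.6  58.  129.5]
13 [ 116  158   86   47 2812] xyz med [535.8 305.   49.9] min [493.4 222.3  35.1] max [587.3 381.9 142.5]
14 [321 213  35  30 803] xyz med [438.7 -38.1  51.5] min [413.4 -74.7  35. ] max [470.9 -16.5 136.7]
15 [270 222  36  36 478] xyz med [423.8  43.   75.6] min [385.4  22.1  35.1] max [450.9  88.6  82.3]
16 [   0  264   42   31 1165] xyz med [354.2 531.7 105.3] min [330.  527.4  35.2] max [379.3 544.2 145.4]
```

Run:
```python
from h import *
np.set_printoptions(precision=2,suppress=True,linewidth=200)
def rect(Q,name):
    r=cv2.minAreaRect(Q[:,:2].astype(np.float32)); 
    print(' ',name,len(Q),'ctr',np.array(r[0]),'size',np.array(r[1]),'ang %.2f'%r[2],'z %.1f'%np.median(Q[:,2]))
def plane(Q):
    c=Q.mean(0)
    for _ in range(5):
        u,s,v=np.linalg.svd(Q-c,full_matrices=False); n=v[2]; r=(Q-c)@n; Q=Q[abs(r)<2.5*max(r.std(),.5)]; c=Q.mean(0)
    return c,n,len(Q),r.std()
for n in('scene','top'):
    P=np.load(n+'P.npy'); 
    t=P[(abs(P[...,2])<8)&(P[...,0]>400)&(P[...,0]<700)&(P[...,1]>-250)&(P[...,1]<400)]; z0=np.median(t[:,2]); P=P-[0,0,z0]; print(n,'z0',z0)
    # smoothed depth for top
    def box(x0,x1,y0,y1,a,b):
        m=(P[...,0]>x0)&(P[...,0]<x1)&(P[...,1]>y0)&(P[...,1]<y1)&(P[...,2]>a)&(P[...,2]<b); return P[m]
    rect(box(490,600,220,385,44,52),'rack')
    k=box(490,600,330,400,134,144); rect(k,'keytop')
    s=box(490,600,250,330,134,144); rect(s,'sticktop')
    rect(box(550,665,-60,-0,121,129),'legtop?')
    rect(box(550,665,-15,65,101,109),'tenontop')
    rect(box(400,480,-90,0,130,140),'tampertop')
    rect(box(400,480,-90,0,44,52),'tamper head')
    rect(box(380,460,10,90,74,82),'tumbler')
    # vertical faces of leg: points in rows
```

```text
scene z0 -0.26978729638528876
  rack 3121 ctr [541.6  302.09] size [150.15  71.72] ang 79.69 z 48.2
  keytop 332 ctr [548.8  345.49] size [27.63 26.41] ang 78.36 z 137.9
  sticktop 169 ctr [540.46 295.76] size [73.38 24.75] ang 80.20 z 138.1
  legtop? 1021 ctr [602.38 -29.79] size [90.2  30.81] ang 2.89 z 124.7
  tenontop 1421 ctr [607.51  20.71] size [74.33 72.85] ang 1.75 z 104.9
  tampertop 137 ctr [443.81 -46.25] size [25.  24.1] ang 69.98 z 133.0
  tamper head 399 ctr [445.05 -44.65] size [56.1  58.47] ang 43.07 z 47.4
  tumbler 272 ctr [418.94  56.36] size [68.09 66.09] ang 34.33 z 77.3
top z0 1.078498216553271
  rack 1910 ctr [540.67 302.38] size [150.5  70.6] ang 79.97 z 48.3
  keytop 226 ctr [548.39 345.48] size [28.47 24.37] ang 78.92 z 137.9
  sticktop 130 ctr [539.45 295.67] size [73.12 23.79] ang 80.27 z 138.2
  legtop? 750 ctr [601.26 -29.72] size [89.48 30.23] ang 2.76 z 124.6
  tenontop 974 ctr [606.93  20.76] size [72.51 72.72] ang 3.00 z 104.7
  tampertop 157 ctr [442.27 -46.27] size [22.94 23.23] ang 68.82 z 133.0
  tamper head 388 ctr [441.62 -43.66] size [58.29 53.92] ang 20.99 z 47.5
  tumbler 244 ctr [417.82  56.03] size [65.81 65.71] ang 42.34 z 77.7
```

```bash
python3 - <<'E'
from h import *
np.set_printoptions(precision=3,suppress=True,linewidth=200)
off={'scene':-.27,'top':1.08}
a=np.radians(78.7); ey=np.array([np.cos(a),np.sin(a)]); ex=np.array([np.sin(a),-np.cos(a)])
for n in('scene','top'):
    P=np.load(n+'P.npy')-[0,0,off[n]]
    Q=P[(P[...,2]>52)&(P[...,2]<134)&(P[...,0]>500)&(P[...,0]<590)&(P[...,1]>315)&(P[...,1]<375)]
    v=(Q[:,:2]-[548.6,345.5])@ey; u=(Q[:,:2]-[548.6,345.5])@ex
    print(n,len(Q))
    for z in range(55,135,10):
        m=abs(Q[:,2]-z)<5
        if m.sum()>5: print(z,m.sum(),'u pct',np.percentile(u[m],[2,10,25,50,75,90,98]),'v',np.percentile(v[m],[2,10,25,50,75,90,98]))
    for nm,m in (('-v face',(v<-5)&(abs(u)<9)),('u+',(u>9)&(v>-9)),('u-',(u<-9)&(v>-9))):
        R=np.c_[u,v,Q[:,2]][m]
        if len(R)<20: continue
        c=R.mean(0)
        for _ in range(6):
            U,s,V=np.linalg.svd(R-c,full_matrices=False); r=(R-c)@V[2]; k=abs(r)<2.0; R=R[k] if k.sum()>15 else R; c=R.mean(0)
        print(nm,len(R),c,V[2],r.std())
E
python3 - <<'E'
import cv2
c=cv2.imread('pics/scene0.png')
cv2.imwrite('pics/sk.png',cv2.resize(c[205:310,280:400],None,fx=5,fy=5,interpolation=cv2.INTER_CUBIC))
E
```

```text
scene 479
55 33 u pct [ 0.842  6.143 11.774 12.434 12.657 13.029 13.363] v [-15.903 -15.274 -11.41   -7.341  -4.072  -0.935   0.681]
65 43 u pct [-8.499  7.371 11.616 12.23  12.812 13.288 13.493] v [-15.826 -15.421 -13.787  -8.288  -3.308   0.103   1.667]
75 46 u pct [ 2.532 11.337 11.768 12.282 12.745 13.169 13.364] v [-15.34  -13.867 -11.404  -4.8    -0.623   2.242   4.04 ]
85 53 u pct [-6.123 10.256 11.562 12.233 12.608 12.975 13.145] v [-15.266 -14.851 -11.664  -5.238  -0.149   3.658   5.434]
95 57 u pct [ 1.739 11.51  11.868 12.282 12.615 12.811 13.087] v [-14.833 -13.283  -9.836  -4.194   2.608   5.436   7.649]
105 61 u pct [-2.61  11.689 11.917 12.338 12.653 12.997 13.514] v [-14.727 -13.717  -9.32   -3.079   2.913   6.173   9.057]
115 75 u pct [-2.805 11.146 11.965 12.428 12.81  13.169 13.481] v [-14.529 -13.191  -9.487  -2.697   4.111   8.5    10.815]
125 78 u pct [-2.731 11.421 11.803 12.165 12.481 12.904 13.53 ] v [-14.227 -13.454  -9.493  -2.035   6.016  10.705  13.091]
-v face 26 [ -0.838 -14.817  99.455] [-0.021  0.999 -0.026] 0.050024177696899264
u+ 324 [ 12.284   0.10
[... 555 characters left out ...]
 -12.786  -2.921   3.43 ]
95 33 u pct [-12.3   -12.029 -11.773  -3.947   2.733   7.416  11.19 ] v [-15.438 -14.96  -14.793 -14.44  -10.364  -1.515   4.777]
105 35 u pct [-12.551 -12.316 -12.033  -7.802   2.878   7.358  10.762] v [-15.207 -14.757 -14.477 -14.187  -7.733   3.641   7.285]
115 41 u pct [-12.434 -12.271 -12.001  -5.542   2.295   8.599  11.366] v [-15.033 -14.57  -14.281 -13.74   -9.542   1.439   6.179]
125 41 u pct [-12.351 -12.16  -12.032  -8.536   1.003   7.273  10.172] v [-14.561 -14.299 -14.017 -13.457  -3.609   6.85    9.784]
-v face 141 [ -0.001 -14.674  94.714] [-0.017  0.999 -0.029] 0.4257539463446667
u- 67 [-12.106  -0.593 101.057] [1.    0.018 0.002] 0.20604191732085553
```

View pics/sk.png

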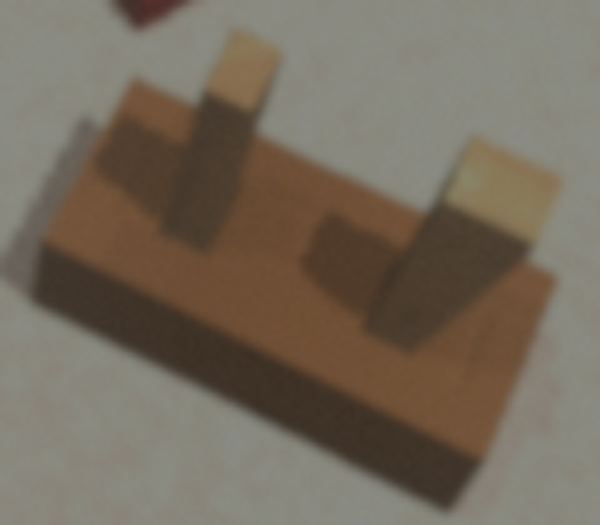

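```bash
python3 - <<'E'
from h import *
np.set_printoptions(precision=1,suppress=True,linewidth=220)
off={'scene':-.27,'top':1.08}
a=np.radians(2.83); ex=np.array([np.cos(a),np.sin(a)]); ey=np.array([-np.sin(a),np.cos(a)])
for n,c0 in(('scene',[602.4,-29.8]),('top',[601.3,-29.75])):
    P=np.load(n+'P.npy')-[0,0,off[n]]; im=np.load(n+'0.npz')['im']
    c=np.array(c0)+15*ey
    u=(P[...,:2]-c)@ex; v=(P[...,:2]-c)@ey; z=P[...,2]
    L=(z>121)&(z<129)&(abs(u)<60)&(v<5)&(v>-40)
    print(n,'leg u',np.percentile(u[L],[.5,99.5]),'v',np.percentile(v[L],[.5,50,99.5]))
    T=(z>100)&(z<109)&(v>1)&(v<80)&(abs(u)<40)
    print(' tenon u (v>30)',np.percentile(u[T&(v>30)],[1,99]),'v',np.percentile(v[T],[1,99]))
    # slot edges by row of u bins
    for uu in range(-26,27,4):
        m=T&(abs(u-uu)<2); print(uu,m.sum(),'vmin %.1f'%(np.percentile(v[m],2) if m.any() else -1), end='; ')
    print()
    for vv in range(2,24,3):
        m=T&(abs(v-vv)<1.5); print(vv,np.sort(u[m])[[0,-1]], 'gap', [ (round(x,1),round(y,1)) for x,y in zip(np.sort(u[m])[:-1],np.sort(u[m])[1:]) if y-x>5])
E
python3 - <<'E'
import cv2
c=cv2.imread('pics/top0.png')
cv2.imwrite('pics/ts.png',cv2.resize(c[110:190,275:350],None,fx=7,fy=7,interpolation=cv2.INTER_CUBIC))
E
```

```text
scene leg u [-44.2  44.4] v [-29.4 -13.8  -0. ]
 tenon u (v>30) [-27.7  27.7] v [ 2.  71.3]
-26 99 vmin 3.2; -22 108 vmin 2.5; -18 101 vmin 3.1; -14 101 vmin 2.6; -10 83 vmin 20.7; -6 77 vmin 19.7; -2 77 vmin 19.5; 2 86 vmin 19.4; 6 82 vmin 20.0; 10 79 vmin 19.8; 14 103 vmin 3.3; 18 115 vmin 2.8; 22 109 vmin 1.9; 26 152 vmin 2.4; 
2 [-28.1  26.5] gap [(np.float64(-14.5), np.float64(13.9))]
5 [-28.1  27.5] gap [(np.float64(-13.9), np.float64(14.0))]
8 [-27.2  27.3] gap [(np.float64(-14.0), np.float64(14.5))]
11 [-28.   27.6] gap [(np.float64(-13.3), np.float64(14.4))]
14 [-28.1  27.5] gap [(np.float64(-14.4), np.float64(13.2))]
17 [-28.5  28.1] gap [(np.float64(-13.8), np.float64(-3.2)), (np.float64(-2.1), np.float64(14.1))]
20 [-27.9  28.1] gap []
23 [-28.5  27.6] gap []
top leg u [-44.5  43.8] v [-29.7 -14.3   0. ]
 tenon u (v>30) [-27.6  28.2] v [ 2.1 71.3]
-26 86 vmin 2.5; -22 82 vmin 2.7; -18 73 vmin 3.1; -14 73 vmin 3.0; -10 55 vmin 20.1; -6 60 vmin 20.4; -2 54 vmin 21.2; 2 59 vmin 19.2; 6 55 vmin 19.1; 10 59 vmin 18.7; 14 72 vmin 1.8; 18 71 vmin 3.2; 22 74 vmin 2.9; 26 74 vmin 3.1; 
2 [-27.2  28.3] gap [(np.float64(-13.9), np.float64(14.0))]
5 [-26.8  28.7] gap [(np.float64(-15.2), np.float64(14.1))]
8 [-27.3  29.1] gap [(np.float64(-14.7), np.float64(14.5))]
11 [-27.3  26.9] gap [(np.float64(-14.8), np.float64(14.8))]
14 [-26.5  27. ] gap [(np.float64(-14.3), np.float64(15.7))]
17 [-27.9  26.9] gap [(np.float64(-10.1), np.float64(9.7))]
20 [-27.6  27.6] gap []
23 [-27.2  28.1] gap []
```

View pics/ts.png

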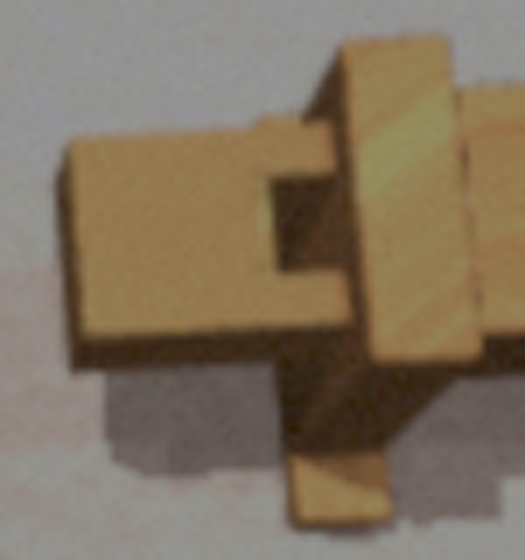

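Call:
arm_command(
  commands="0.5 -0.2 -0.6 -0.8 -0.888; 0.5 -0.2 -0.6 -0.8 -0.888; 0.5 -0.2 -0.6 -0.8 -0.888; 0.5 -0.2 -0.6 -0.8 -0.888; 0.5 -0.2 -0.6 -0.8 -0.888; 0.5 -0.2 -0.6 -0.8 -0.888; 0.5 -0.2 -0.6 -0.8 -0.888; 0.5 -0.2 -0.6 -0.8 -0.888; 0.5 -0.2 -0.6 -0.8 -0.888",
)

```text
t: 0.85
tcp_pos: [368.8, -380.1, 254.6]
tcp_rot: [[-0.0, 0.985, -0.174], [0.0, -0.174, -0.985], [-1.0, -0.0, -0.0]]
wrist_force: [-0.5, 0.6, 0.2]
finger_gap: 48.0
```

```bash
cat >> h.py <<'E'
def goto(x,y,z,yaw):
    s=bot.state(); R=np.array(s['tcp_rot']); d=R.T@(np.array([x,y,z])-s['tcp_pos'])
    cy=np.degrees(np.arctan2(R[1,1],R[0,1])); t=-(yaw-cy)
    print('yaw now %.2f'%cy,'shift/0.2m',np.round(d/200,4),'turn/60 %.4f'%(t/60),'F',np.round(s['wrist_force'],1),'t',s['t'],'pos',np.round(s['tcp_pos'],1))
E
python3 -c "
from h import *
goto(548.4,344.5,250,-10.2)"
```

```text
yaw now -10.02 shift/0.2m [ 0.0231  0.2539 -3.7241] turn/60 0.0029 F [-0.5  0.6  0.2] t 0.85 pos [ 368.8 -380.1  254.6]
```

Call:
arm_command(
  commands="0.5 0 0.254 -0.93 0; 0.5 0 0.254 -0.93 0; 0.5 0 0.254 -0.93 0; 0.5 0 0.254 -0.93 0; 0.5 0 0.254 -0.93 0",
)

```text
t: 1.27
tcp_pos: [452.2, -203.6, 254.5]
tcp_rot: [[-0.0, 0.984, -0.179], [0.001, -0.179, -0.984], [-1.0, -0.0, -0.001]]
wrist_force: [-0.2, -0.2, -0.7]
finger_gap: 47.0
```

Call:
arm_command(
  commands="0.5 0 0 -0.93 0; 0.5 0 0 -0.93 0; 0.5 0 0 -0.93 0; 0.5 0 0 -0.93 0; 0.5 0 0 -0.93 0",
)

```text
t: 1.68
tcp_pos: [484.5, -19.8, 254.6]
tcp_rot: [[-0.0, 0.984, -0.178], [0.001, -0.178, -0.984], [-1.0, -0.0, -0.001]]
wrist_force: [0.6, -0.2, 0.9]
finger_gap: 47.5
```

Call:
arm_command(
  commands="0.5 0 0 -0.93 0; 0.5 0 0 -0.93 0; 0.5 0 0 -0.93 0; 0.5 0 0 -0.93 0; 0.5 0 0 -0.93 0",
)

```text
t: 2.1
tcp_pos: [517.7, 163.5, 254.3]
tcp_rot: [[-0.0, 0.984, -0.178], [0.001, -0.178, -0.984], [-1.0, -0.0, -0.001]]
wrist_force: [0.4, -0.7, 0.6]
finger_gap: 47.9
```

Call:
arm_command(
  commands="0.5 0 0 -0.93 0; 0.5 0 0 -0.93 0; 0.5 0 0 -0.93 0; 0.5 0 0 -0.93 0; 0.5 0 0 -0.93 0; 0.5 0 0 -0.93 0",
)

```text
t: 2.6
tcp_pos: [550.4, 346.4, 253.3]
tcp_rot: [[-0.001, 0.984, -0.177], [0.0, -0.177, -0.984], [-1.0, -0.001, 0.0]]
wrist_force: [0.5, -0.1, 0.4]
finger_gap: 47.5
```

```bash
python3 -c "
from h import *
goto(548.4,344.5,104,-10.2)"
```

```text
yaw now -10.18 shift/0.2m [ 0.7467 -0.0074  0.011 ] turn/60 0.0003 F [ 0.5 -0.1  0.4] t 2.6 pos [550.4 346.4 253.3]
```

Call:
arm_command(
  commands="0.5 0 -0.0075 0.011 0; 0.5 0.2 -0.0075 0.011 0; 0.5 0.4 -0.0075 0.011 0; 0.5 0.6 -0.0075 0.011 0; 0.5 0.746 -0.0075 0.011 0; 0.5 0.746 -0.0075 0.011 0; 0.5 0.746 -0.0075 0.011 0",
)

```text
t: 3.18
tcp_pos: [548.5, 339.5, 105.2]
tcp_rot: [[-0.002, 0.984, -0.179], [-0.001, -0.179, -0.984], [-1.0, -0.002, 0.002]]
wrist_force: [0.4, 0.0, -0.3]
finger_gap: 47.5
```

```bash
python3 -c "
from h import *
goto(548.4,344.5,104,-10.2)
a,_=grab('scene','s1');b,_=grab('top','t1')
o=np.hstack([cv2.resize(a[190:310,270:400],(400,370)),cv2.resize(b[120:240,80:210],(400,370))]);cv2.imwrite('pics/p1.png',o[:,:,::-1])"
```

```text
yaw now -10.33 shift/0.2m [ 0.0058 -0.0048 -0.0245] turn/60 -0.0021 F [ 0.4  0.  -0.3] t 3.1833 pos [548.5 339.5 105.2]
```

View pics/p1.png

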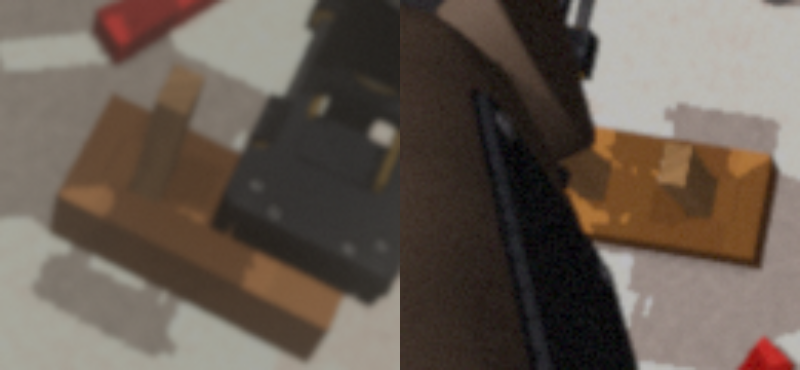

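Call:
arm_command(
  commands="0.5 0.006 -0.003 -0.0245 0; 0.5 0.006 -0.003 -0.0245 0; 0.2 0.006 -0.003 -0.0245 0; 0 0.006 -0.003 -0.0245 0; 0 0.006 -0.003 -0.0245 0; 0 0.006 -0.003 -0.0245 0; 0 0.006 -0.003 -0.0245 0; 0 0.006 -0.003 -0.0245 0",
)

```text
t: 3.95
tcp_pos: [548.9, 345.8, 104.3]
tcp_rot: [[0.0, 0.984, -0.177], [-0.0, -0.177, -0.984], [-1.0, 0.0, 0.0]]
wrist_force: [0.2, 0.1, 1.7]
finger_gap: 24.0
```

```bash
python3 -c "
from h import *
goto(548.4,344.5,104,-10.2)"
```

```text
yaw now -10.20 shift/0.2m [ 0.0015 -0.0013  0.0069] turn/60 -0.0001 F [0.2 0.1 1.7] t 3.95 pos [548.9 345.8 104.3]
```

Call:
arm_command(
  commands="0 -0.1 0 0 0; 0 -0.25 0 0 0; 0 -0.45 0 0 0; 0 -0.65 0 0 0; 0 -0.8 0 0 0; 0 -0.8 0 0 0",
)

```text
t: 4.45
tcp_pos: [550.4, 346.7, 271.0]
tcp_rot: [[0.009, 0.984, -0.177], [0.004, -0.177, -0.984], [-1.0, 0.008, -0.006]]
wrist_force: [0.8, -0.3, -0.1]
finger_gap: 24.1
```

```bash
python3 -c "
from h import *
goto(600.1,5.7,250,2.83)
print(bot.state()['finger_gap'])"
```

```text
yaw now -10.20 shift/0.2m [0.0997 0.5456 1.6345] turn/60 -0.2172 F [ 0.8 -0.3 -0.1] t 4.45 pos [550.4 346.7 271. ]
24.090802080847276
```

Call:
arm_command(
  commands="0 0 0.06 0.15 -0.05; 0 0 0.12 0.32 -0.1; 0 0 0.18 0.5 -0.15; 0 0 0.24 0.68 -0.2; 0 0 0.27 0.81 -0.217; 0 0 0.27 0.81 -0.217; 0 0 0.27 0.81 -0.217; 0 0 0.27 0.81 -0.217",
)

```text
t: 5.12
tcp_pos: [573.2, 177.0, 263.9]
tcp_rot: [[-0.0, 0.999, 0.048], [0.0, 0.048, -0.999], [-1.0, -0.0, -0.0]]
wrist_force: [-0.0, 0.5, -2.0]
finger_gap: 23.8
```

```bash
python3 -c "
from h import *
goto(600.1,5.7,250,2.83)"
```

```text
yaw now 2.78 shift/0.2m [0.0691 0.0928 0.8622] turn/60 -0.0009 F [-0.   0.5 -2. ] t 5.1167 pos [573.2 177.  263.9]
```

Call:
arm_command(
  commands="0 0 0.02 0.15 -0.001; 0 0.03 0.05 0.35 -0.001; 0 0.06 0.093 0.55 -0.001; 0 0.07 0.093 0.75 -0.001; 0 0.07 0.093 0.862 -0.001; 0 0.07 0.093 0.862 -0.001; 0 0.07 0.093 0.862 -0.001; 0 0.07 0.093 0.862 -0.001",
)

```text
t: 5.78
tcp_pos: [600.4, 6.9, 250.0]
tcp_rot: [[-0.0, 0.999, 0.051], [0.0, 0.051, -0.999], [-1.0, -0.0, -0.0]]
wrist_force: [-0.3, 0.4, -0.9]
finger_gap: 23.6
```

```bash
python3 -c "
from h import *
goto(600.1,5.7,235,2.83)
a,_=grab('scene','s2');b,_=grab('top','t2')
o=np.hstack([cv2.resize(a[100:260,40:200],(400,400)),cv2.resize(b[60:220,230:390],(400,400))]);cv2.imwrite('pics/p2.png',o[:,:,::-1])"
```

```text
yaw now 2.93 shift/0.2m [ 0.0752 -0.0017  0.0058] turn/60 0.0017 F [-0.3  0.4 -0.9] t 5.7833 pos [600.4   6.9 250. ]
```

View pics/p2.png

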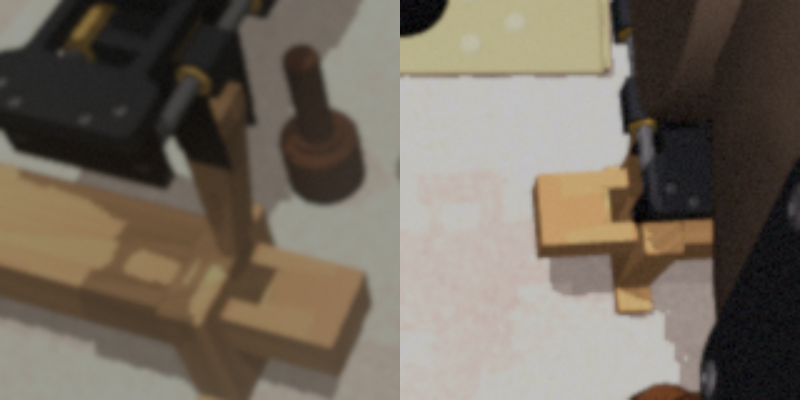

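Run:
```python
from h import *
np.set_printoptions(precision=3,suppress=True,linewidth=200)
a=np.radians(2.83); ex=np.array([np.cos(a),np.sin(a)]); ey=np.array([-np.sin(a),np.cos(a)])
for n,f,c0,o in (('scene','s2',[602.4,-29.8],-.27),('top','t2',[601.3,-29.75],1.08)):
    P=cloud(n,np.load(f+'.npz')['d'])-[0,0,o]; c=np.array(c0)+15*ey
    u=(P[...,:2]-c)@ex; v=(P[...,:2]-c)@ey; z=P[...,2]
    m=(z>145)&(z<250)&(abs(u)<16)&(v>-15)&(v<45)
    print(n,m.sum())
    for zz in range(145,250,10):
        k=m&(abs(z-zz)<5)
        if k.sum()>5: print(zz,k.sum(),'u',np.percentile(u[k],[2,25,50,75,98]),'v',np.percentile(v[k],[2,25,50,75,98]))
    m=m&(z<225)
    for nm,k in (('u+',m&(u>9)),('v+',m&(abs(u)<9))):
        R=np.c_[u[k],v[k],z[k]]; 
        if len(R)<20: continue
        for _ in range(6):
            cc=R.mean(0);U,s,V=np.linalg.svd(R-cc,full_matrices=False); r=(R-cc)@V[2]; q=abs(r)<2; R=R[q] if q.sum()>15 else R
        print(nm,len(R),cc,V[2],r.std())
```

```text
scene 738
155 28 u [-10.623  -0.634  10.225  11.725  12.09 ] v [ 4.746  8.931 13.642 14.648 15.204]
165 59 u [-11.72   -1.195  11.012  11.984  12.6  ] v [ 4.91  10.751 15.342 15.952 17.164]
175 59 u [-9.92  -1.672 11.193 11.877 12.695] v [ 5.832 11.309 16.917 17.542 18.641]
185 72 u [-10.151   1.54   11.138  12.183  13.089] v [ 5.597 11.16  18.61  19.443 20.374]
195 76 u [-11.018   1.297  11.362  12.153  13.003] v [ 6.009 13.007 19.329 20.931 22.03 ]
205 87 u [-10.846   0.887  11.303  12.039  12.68 ] v [ 5.946 12.889 21.179 22.515 23.668]
215 89 u [-9.458  2.999 11.331 11.927 12.921] v [ 6.311 13.326 21.683 24.357 25.344]
225 96 u [-11.377   1.208  11.487  12.013  12.935] v [ 7.197 14.234 22.979 26.073 27.001]
235 108 u [-9.524  3.388 11.574 12.138 12.641] v [ 6.893 14.376 22.977 27.421 28.622]
245 64 u [-10.958  -2.2     7.519  12.145  15.626] v [ 6.924 17.633 28.57  29.306 30.727]
u+ 298 [ 11.893  13.565 195.017] [ 1.     0.009 -0.001] 0.5806466985797947
v+ 175 [  0.032  20.52  191.829] [ 0.001 -0.986  0.165] 0.27966419819806915
top 106
155 6 u [-11.126 -11.008 -10.664  -3.611  -0.423] v [ 9.44  11.328 13.662 14.97  15.563]
165 14 u [-11.354 -11.082 -10.957   1.857   4.801] v [10.169 12.537 15.18  16.493 17.194]
175 15 u [-11.41  -10.877 -10.582  -1.122   8.333] v [11.069 14.125 17.499 18.481 18.915]
185 17 u [-10.816 -10.662  -7.811   9.683  13.015] v [13.434 16.422 19.278 20.238 20.698]
195 14 u [-11.298 -10.981 -10.394  -2.434   0.922] v [15.887 18.143 20.791 21.52  22.107]
205 9 u [-11.047 -10.895 -10.518  -9.925   5.033] v [17.624 20.437 22.065 22.968 23.917]
215 12 u [-11.07  -10.775  -9.189   6.269   8.952] v [21.772 23.673 24.808 25.178 25.51 ]
225 7 u [-10.863 -10.696 -10.311  -6.481   7.645] v [23.207 24.711 25.933 26.062 26.256]
235 11 u [-10.923 -10.777 -10.628  -0.045   1.86 ] v [14.86  25.784 27.804 28.336 29.136]
v+ 31 [ -0.079  20.609 188.85 ] [-0.001 -0.986  0.166] 0.05554313722089798
```

Call:
arm_command(
  commands="0 0 -0.004 0.006 0.002; 0 0.08 -0.004 0.006 0.002; 0 0.16 -0.004 0.006 0.002; 0 0.24 -0.004 0.006 0.002; 0 0.3 -0.004 0.006 0.002; 0 0.35 -0.004 0.006 0.002; 0 0.37 -0.004 0.006 0.002; 0 0.37 -0.004 0.006 0.002",
)

```text
t: 6.55
tcp_pos: [599.4, 4.7, 175.5]
tcp_rot: [[-0.001, 0.999, 0.049], [0.0, 0.049, -0.999], [-1.0, -0.001, -0.0]]
wrist_force: [0.8, -0.2, -0.9]
finger_gap: 23.8
```

```bash
python3 -c "
from h import *
goto(600.1,5.7,176,2.83)
a,_=grab('scene','s3')
o=cv2.resize(a[100:260,40:200],(600,600));cv2.imwrite('pics/p3.png',o[:,:,::-1])"
```

```text
yaw now 2.79 shift/0.2m [-0.0024  0.0038 -0.0047] turn/60 -0.0007 F [ 0.8 -0.2 -0.9] t 6.55 pos [599.4   4.7 175.5]
```

View pics/p3.png

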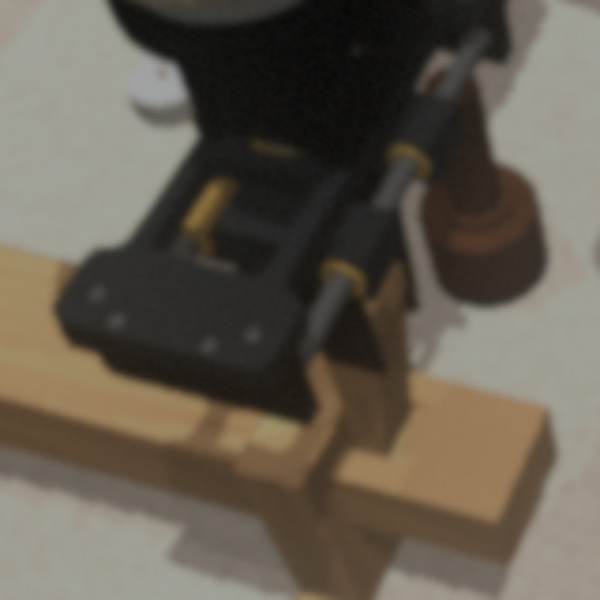

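Call:
arm_command(
  commands="0 0.015 0.002 0.003 0; 0 0.03 0.002 0.006 0; 0 0.03 0.002 0.009 0; 0 0.03 0.002 0.012 0; 0 0.03 0.002 0.012 0",
)

```text
t: 7.02
tcp_pos: [600.1, 2.0, 170.3]
tcp_rot: [[0.0, 0.999, 0.048], [0.0, 0.048, -0.999], [-1.0, 0.0, -0.0]]
wrist_force: [-0.7, 1.6, -1.4]
finger_gap: 23.7
```

```bash
python3 -c "
from h import *
goto(600.1,5.7,176,2.83); print(bot.state()['ft_torque'])"
```

```text
yaw now 2.74 shift/0.2m [-0.0285  0.0008 -0.0186] turn/60 -0.0016 F [-0.7  1.6 -1.4] t 7.0167 pos [600.1   2.  170.3]
[ 0.4565039  -0.09256266 -0.02794392]
```

Call:
arm_command(
  commands="0 0.02 0 0 0; 0 0.04 0 0 0; 0 0.06 0 0 0; 0 0.075 0 0 0; 0 0.075 0 0 0",
)

```text
t: 7.43
tcp_pos: [599.8, 2.0, 154.3]
tcp_rot: [[-0.001, 0.999, 0.048], [0.0, 0.048, -0.999], [-1.0, -0.001, -0.0]]
wrist_force: [0.4, 2.5, -2.0]
finger_gap: 23.8
```

```bash
python3 -c "
from h import *
goto(600.1,5.7,176,2.83); print(bot.state()['ft_torque'])"
```

```text
yaw now 2.76 shift/0.2m [-0.1083  0.002  -0.0185] turn/60 -0.0012 F [ 0.4  2.5 -2. ] t 7.4333 pos [599.8   2.  154.3]
[ 0.52001633 -0.08924181 -0.00187533]
```

Call:
arm_command(
  commands="0 0.01 0 0 0; 0 0.02 0 0 0; 0 0.02 0 0 0",
)

```text
t: 7.68
tcp_pos: [600.1, 2.0, 150.9]
tcp_rot: [[-0.0, 0.999, 0.048], [0.0, 0.048, -0.999], [-1.0, -0.0, -0.0]]
wrist_force: [0.2, 1.9, -1.4]
finger_gap: 23.9
```

Call:
arm_command(
  commands="0 0.01 0 0 0; 0 0.02 0 0 0; 0 0.02 0 0 0",
)

```text
t: 7.93
tcp_pos: [600.5, 1.7, 147.6]
tcp_rot: [[0.001, 0.999, 0.048], [-0.0, 0.048, -0.999], [-1.0, 0.001, 0.0]]
wrist_force: [0.9, 0.4, 2.9]
finger_gap: 24.1
```

Call:
arm_command(
  commands="0 0.004 0 0 0; 0 0.004 0 0 0; 0.5 0.004 0 0 0; 0.5 0.004 0 0 0; 0.5 0.004 0 0 0; 0.5 0.004 0 0 0; 0.5 0.004 0 0 0",
)

```text
t: 8.52
tcp_pos: [600.1, 1.8, 146.2]
tcp_rot: [[-0.0, 0.999, 0.048], [-0.0, 0.048, -0.999], [-1.0, -0.0, 0.0]]
wrist_force: [-0.3, -0.6, -0.2]
finger_gap: 46.8
```

Call:
arm_command(
  commands="0.5 -0.1 0 0 0; 0.5 -0.3 0 0 0; 0.5 -0.5 0 0 0; 0.5 -0.7 0 0 0; 0.5 -0.7 -0.1 0.2 0; 0.5 -0.7 -0.3 0.3 0; 0.5 -0.7 -0.5 0.3 0; 0.5 -0.7 -0.7 0.3 0; 0.5 -0.7 -0.8 0.3 0; 0.5 -0.7 -0.8 0.3 0",
)

```text
t: 9.35
tcp_pos: [439.5, -65.6, 286.9]
tcp_rot: [[-0.0, 0.999, 0.047], [-0.0, 0.047, -0.999], [-1.0, -0.0, 0.0]]
wrist_force: [1.3, -0.3, 0.4]
finger_gap: 47.6
```

```bash
python3 -c "
from h import *
goto(443,-46,200,2.83); print(bot.state()['finger_gap'])
a,_=grab('scene','s4');b,_=grab('top','t4')
o=np.hstack([cv2.resize(a[100:260,40:200],(400,400)),cv2.resize(b[60:220,230:390],(400,400))]);cv2.imwrite('pics/p4.png',o[:,:,::-1])"
```

```text
yaw now 2.70 shift/0.2m [ 0.4345  0.0221 -0.0974] turn/60 -0.0021 F [ 1.3 -0.3  0.4] t 9.35 pos [439.5 -65.6 286.9]
47.5998676116948
```

View pics/p4.png

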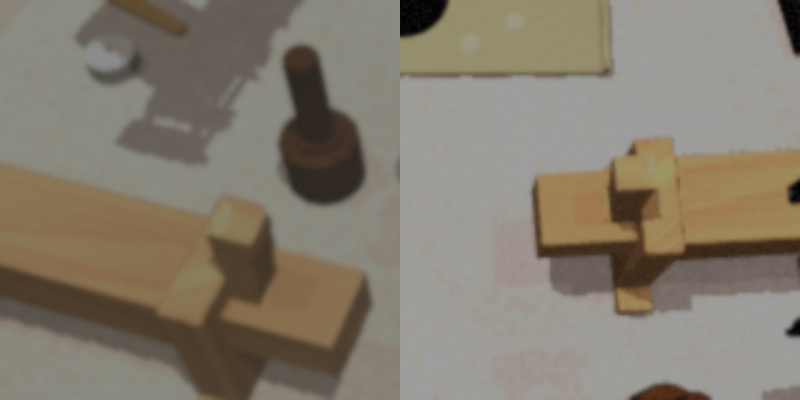

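```bash
cat > meas.py <<'E'
import sys
from h import *
np.set_printoptions(precision=2,suppress=True,linewidth=200)
a=np.radians(2.83); ex=np.array([np.cos(a),np.sin(a)]); ey=np.array([-np.sin(a),np.cos(a)])
def meas(n,f):
    c0,o={'scene':([602.4,-29.8],-.27),'top':([601.3,-29.75],1.08)}[n]
    P=cloud(n,np.load(f+'.npz')['d'])-[0,0,o]; c=np.array(c0)+15*ey
    u=(P[...,:2]-c)@ex; v=(P[...,:2]-c)@ey; z=P[...,2]
    m=(z>129)&(z<230)&(abs(u)<20)&(v>-10)&(v<45)
    zt=np.percentile(z[m],90); k=m&(abs(z-np.median(z[m&(z>zt-4)]))<3)
    C=np.c_[u[k],v[k]]
    print(n,'key top z %.1f'%np.median(z[k]),k.sum(),'u',np.percentile(C[:,0],[1,50,99]),'v',np.percentile(C[:,1],[1,50,99]), cv2.minAreaRect(C.astype(np.float32)))
    R=np.c_[u[k],v[k],z[k]];A=np.c_[R[:,:2],np.ones(len(R))]; print(' slope u,v',np.linalg.lstsq(A,R[:,2],rcond=None)[0])
    t=(z>95)&(z<108)&(abs(u)<24)&(v>32)&(v<90); print(' tenon end v',np.percentile(v[t],[95,97,99]))
    cc=C.mean(0)+0; rc=np.array(cv2.minAreaRect(C.astype(np.float32))[0]); w=c+rc[0]*ex+rc[1]*ey; print(' key top world',w)
for x in sys.argv[1:]:
    n,f=x.split(':'); meas(n,f)
E
python3 meas.py scene:scene0 top:top0 scene:s4 top:t4 2>&1 | grep -v Trace
```

```text
File "meas.py", line 17, in <module>
    n,f=x.split(':'); meas(n,f)
                      ~~~~^^^^^
  File "meas.py", line 10, in meas
    zt=np.percentile(z[m],90); k=m&(abs(z-np.median(z[m&(z>zt-4)]))<3)
    return _quantile_unchecked(
        a, q, axis, out, overwrite_input, method, keepdims, weights)
    return _ureduce(a,
                    func=_quantile_ureduce_func,
    ...<5 lines>...
                    overwrite_input=overwrite_input,
                    method=method)
    r = func(a, **kwargs)
    result = _quantile(arr,
                       quantiles=q,
    ...<2 lines>...
                       out=out,
                       weights=wgt)
    slices_having_nans = np.isnan(arr[-1, ...])
                                  ~~~^^^^^^^^^
IndexError: index -1 is out of bounds for axis 0 with size 0
```

```bash
python3 meas.py scene:s4 top:t4; python3 -c "
from h import *
goto(443,-46,200,2.83)"
```

```text
scene key top z 173.3 311 u [-12.04   1.1   12.37] v [-0.22 14.03 27.29] ((0.2902545928955078, 13.449501037597656), (25.16942596435547, 28.432640075683594), 0.007798637263476849)
 slope u,v [ -0.02  -0.01 173.51]
 tenon end v [71.13 71.35 71.55]
 key top world [601.29  -1.37]
top key top z 173.2 227 u [-11.01   0.49  12.72] v [ 0.1  14.   27.37] ((0.850428581237793, 13.646574020385742), (24.332683563232422, 27.99886703491211), 0.8268150687217712)
 slope u,v [  0.01  -0.01 173.31]
 tenon end v [70.61 71.37 71.59]
 key top world [600.74  -1.1 ]
yaw now 2.72 shift/0.2m [ 0.4351  0.0033 -0.0997] turn/60 -0.0019 F [ 1.2 -0.5  0.2] t 9.45 pos [443.2 -65.9 287. ]
```

Call:
arm_command(
  commands="0.5 0 0.002 -0.05 -0.002; 0.5 0.15 0.002 -0.1 -0.002; 0.5 0.3 0.002 -0.1 -0.002; 0.5 0.435 0.002 -0.1 -0.002; 0.5 0.435 0.002 -0.1 -0.002; 0.5 0.435 0.002 -0.1 -0.002",
)

```text
t: 9.95
tcp_pos: [443.1, -45.1, 198.9]
tcp_rot: [[-0.003, 0.999, 0.051], [0.001, 0.051, -0.999], [-1.0, -0.003, -0.001]]
wrist_force: [-0.1, 0.3, 0.2]
finger_gap: 47.7
```

```bash
python3 -c "
from h import *
goto(443,-46,82,2.83)"
```

```text
yaw now 2.92 shift/0.2m [0.5845 0.001  0.0049] turn/60 0.0015 F [-0.1  0.3  0.2] t 9.95 pos [443.1 -45.1 198.9]
```

Call:
arm_command(
  commands="0.5 0.1 0 0.004 0; 0.5 0.25 0 0.004 0; 0.5 0.4 0 0.004 0; 0.5 0.55 0 0.004 0; 0.5 0.584 0 0.004 0; 0.5 0.584 0 0.004 0; 0.5 0.584 0 0.004 0; 0.5 0.584 0 0.004 0",
)

```text
t: 10.62
tcp_pos: [443.9, -46.7, 84.4]
tcp_rot: [[0.003, 0.999, 0.05], [-0.001, 0.05, -0.999], [-1.0, 0.003, 0.001]]
wrist_force: [0.0, 0.1, -0.3]
finger_gap: 47.5
```

Call:
arm_command(
  commands="0.3 0 0 0 0; 0 0 0 0 0; 0 0 0 0 0; 0 0 0 0 0; 0 0 0 0 0; 0 0 0 0 0",
)

```text
t: 11.12
tcp_pos: [442.7, -46.6, 82.8]
tcp_rot: [[0.0, 0.999, 0.05], [-0.0, 0.05, -0.999], [-1.0, 0.0, 0.0]]
wrist_force: [-1.0, -0.1, 4.1]
finger_gap: 25.6
```

```bash
python3 -c "
from h import *
goto(443,-46,82,2.83)
a,_=grab('scene','s5');b,_=grab('top','t5')
o=np.hstack([cv2.resize(a[60:220,80:240],(400,400)),cv2.resize(b[150:310,230:390],(400,400))]);cv2.imwrite('pics/p5.png',o[:,:,::-1])"
```

```text
yaw now 2.87 shift/0.2m [ 0.0042  0.0014 -0.0027] turn/60 0.0007 F [-1.  -0.1  4.1] t 11.1167 pos [442.7 -46.6  82.8]
```

View pics/p5.png

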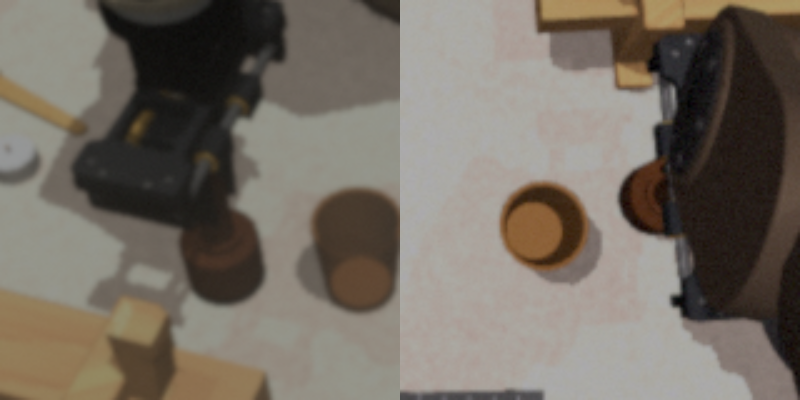

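Call:
arm_command(
  commands="0 -0.1 0 0 0; 0 -0.3 0 0 0; 0 -0.5 0 0 0; 0 -0.7 0 0 0; 0 -0.9 0 0 0; 0 -1 0.05 -0.02 0; 0 -1 0.2 -0.06 0; 0 -1 0.4 -0.11 0; 0 -1 0.58 -0.16 0; 0 -1 0.7 -0.18 0; 0 -1 0.78 -0.19 0; 0 -1 0.79 -0.19 0; 0 -1 0.79 -0.19 0; 0 -1 0.79 -0.19 0",
)

```text
t: 12.38
tcp_pos: [597.7, -0.7, 281.9]
tcp_rot: [[-0.002, 0.999, 0.05], [0.0, 0.05, -0.999], [-1.0, -0.002, -0.0]]
wrist_force: [-0.7, -0.2, -2.9]
finger_gap: 25.7
```

```bash
python3 -c "
from h import *
goto(601,-1.2,272,2.83); print(bot.state()['finger_gap'])
a,d=grab('scene','s6');b,_=grab('top','t6')
P=cloud('scene',d)+[0,0,.27]; z=P[...,2]
m=(z>180)&(z<250)&(abs(P[...,0]-600)<50)&(abs(P[...,1])<45); print(np.percentile(P[m],[1,50,99],axis=0))
o=np.hstack([cv2.resize(a[60:220,40:200],(400,400)),cv2.resize(b[60:220,230:390],(400,400))]);cv2.imwrite('pics/p6.png',o[:,:,::-1])"
```

```text
yaw now 2.88 shift/0.2m [0.0494 0.0162 0.0035] turn/60 0.0008 F [-0.7 -0.2 -2.9] t 12.3833 pos [597.7  -0.7 281.9]
25.67616215372599
[[571.5959236  -26.94061964 198.88608233]
 [614.7577425   14.59149719 238.89512962]
 [627.89877666  28.91084556 249.49992431]]
```

View pics/p6.png

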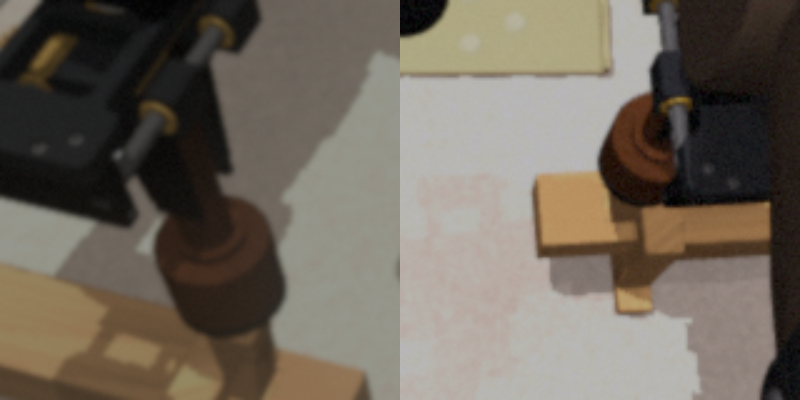

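Call:
arm_command(
  commands="0 0 0.016 0.003 0; 0 0.04 0.016 0.003 0; 0 0.08 0.016 0.003 0; 0 0.1 0.016 0.003 0; 0 0.1 0.016 0.003 0; 0 0.1 0.016 0.003 0",
)

```text
t: 12.98
tcp_pos: [601.6, -1.1, 262.1]
tcp_rot: [[-0.001, 0.999, 0.05], [0.0, 0.05, -0.999], [-1.0, -0.001, -0.0]]
wrist_force: [-0.5, -0.1, -2.8]
finger_gap: 25.3
```

```bash
python3 -c "
from h import *
goto(601,-1.2,256,2.83)"
```

```text
yaw now 2.87 shift/0.2m [ 0.0307 -0.0032  0.0004] turn/60 0.0007 F [-0.5 -0.1 -2.8] t 12.9833 pos [601.6  -1.1 262.1]
```

Call:
arm_command(
  commands="0 0.015 0 0 0; 0 0.03 0 0 0; 0 0.035 0 0 0",
)

```text
t: 13.23
tcp_pos: [602.1, -1.1, 256.0]
tcp_rot: [[0.001, 0.999, 0.05], [-0.0, 0.05, -0.999], [-1.0, 0.001, 0.0]]
wrist_force: [-0.1, 0.8, 5.6]
finger_gap: 25.8
```

Call:
arm_command(
  commands="0 -0.025 0 0 0; 0 -0.03 0 0 0; 0 0 0 0 0; 0 0.02 0 0 0; 0 0.02 0 0 0",
)

```text
t: 13.65
tcp_pos: [602.0, -1.1, 251.4]
tcp_rot: [[0.001, 0.999, 0.05], [-0.0, 0.05, -0.999], [-1.0, 0.001, 0.0]]
wrist_force: [0.8, -0.5, 3.6]
finger_gap: 25.5
```

Call:
arm_command(
  commands="0 -0.025 0 0 0; 0 -0.03 0 0 0; 0 0 0 0 0; 0 0.02 0 0 0; 0 0.02 0 0 0; 0 -0.005 0 0 0; 0 -0.01 0 0 0; 0 0.02 0 0 0; 0 0.04 0 0 0; 0 0.04 0 0 0",
)

```text
t: 14.48
tcp_pos: [601.9, -1.1, 243.3]
tcp_rot: [[0.0, 0.999, 0.05], [-0.0, 0.05, -0.999], [-1.0, 0.0, 0.0]]
wrist_force: [0.7, -0.4, 3.3]
finger_gap: 26.1
```

Call:
arm_command(
  commands="0 -0.025 0 0 0; 0 -0.03 0 0 0; 0 0 0 0 0; 0 0.02 0 0 0; 0 0.02 0 0 0; 0 -0.005 0 0 0; 0 -0.01 0 0 0; 0 0.02 0 0 0; 0 0.04 0 0 0; 0 0.04 0 0 0",
)

```text
t: 15.32
tcp_pos: [602.0, -1.1, 235.3]
tcp_rot: [[0.001, 0.999, 0.05], [-0.0, 0.05, -0.999], [-1.0, 0.001, 0.0]]
wrist_force: [0.6, -0.2, 2.6]
finger_gap: 25.5
```

```bash
python3 -c "
from h import *
goto(601,-1.2,256,2.83)
a,_=grab('scene','s7');b,_=grab('top','t7')
o=np.hstack([cv2.resize(a[60:220,40:200],(400,400)),cv2.resize(b[60:220,230:390],(400,400))]);cv2.imwrite('pics/p7.png',o[:,:,::-1])"
```

```text
yaw now 2.88 shift/0.2m [-0.1036 -0.0048  0.0004] turn/60 0.0008 F [ 0.6 -0.2  2.6] t 15.3167 pos [602.   -1.1 235.3]
```

View pics/p7.png

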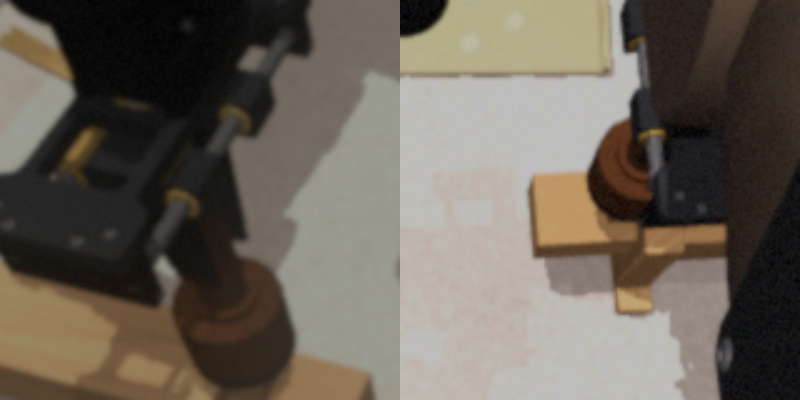

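```bash
cat > head.py <<'E'
import sys
from h import *
a=np.radians(2.83); ex=np.array([np.cos(a),np.sin(a)]); ey=np.array([-np.sin(a),np.cos(a)])
for f,tz in [x.split(':') for x in sys.argv[1:]]:
    P=cloud('scene',np.load(f+'.npz')['d'])+[0,0,.27]; z=P[...,2]; tz=float(tz)
    r=np.hypot(P[...,0]-601.8,P[...,1]+1.2); m=(r>16)&(r<27)&(P[...,0]>595)&(P[...,1]>-5)&(abs(z-(tz-82.8+48))<8)
    c=np.array([602.4,-29.8])+15*ey; u=(P[...,:2]-c)@ex; v=(P[...,:2]-c)@ey
    t=(z>96)&(z<108)&(abs(u)<24)&(v>45)&(v<90)
    print(f,m.sum(),'head top z pct',np.percentile(z[m],[25,50,75]),'expected',tz-34.8,'tenon end v',np.percentile(v[t],[90,95,99]))
E
python3 head.py s6:281.9 s7:235.3 ; python3 meas.py scene:s4 | grep tenon
```

```text
s6 342 head top z pct [245.18521642 245.97562857 246.71068284] expected 247.09999999999997 tenon end v [70.9366852  71.30039289 71.68872799]
s7 290 head top z pct [199.18379359 199.97277676 201.54003646] expected 200.5 tenon end v [73.78691543 74.27813833 74.67702652]
 tenon end v [71.13 71.35 71.55]
```

Call:
arm_command(
  commands="0 -0.025 0 0 0; 0 -0.03 0 0 0; 0 0 0 0 0; 0 0.01 0 0 0; 0 0.01 0 0 0",
)

```text
t: 15.83
tcp_pos: [602.0, -1.1, 233.6]
tcp_rot: [[0.001, 0.999, 0.05], [-0.0, 0.05, -0.999], [-1.0, 0.001, 0.0]]
wrist_force: [0.4, 0.4, 3.1]
finger_gap: 25.6
```

Call:
arm_command(
  commands="0 -0.025 0 0 0; 0 -0.03 0 0 0; 0 0 0 0 0; 0 0.01 0 0 0; 0 0.01 0 0 0",
)

```text
t: 16.25
tcp_pos: [602.0, -1.1, 231.6]
tcp_rot: [[0.001, 0.999, 0.05], [-0.0, 0.05, -0.999], [-1.0, 0.001, 0.0]]
wrist_force: [0.4, -0.5, 2.8]
finger_gap: 25.7
```

Call:
arm_command(
  commands="0 -0.025 0 0 0; 0 -0.03 0 0 0; 0 0 0 0 0; 0 0.01 0 0 0; 0 0.01 0 0 0",
)

```text
t: 16.67
tcp_pos: [602.0, -1.1, 229.6]
tcp_rot: [[0.001, 0.999, 0.05], [-0.0, 0.05, -0.999], [-1.0, 0.001, 0.0]]
wrist_force: [0.2, 0.4, 2.6]
finger_gap: 25.8
```

Call:
arm_command(
  commands="0 -0.025 0 0 0; 0 -0.03 0 0 0; 0 0 0 0 0; 0 0.01 0 0 0; 0 0.01 0 0 0",
)

```text
t: 17.08
tcp_pos: [602.0, -1.1, 227.5]
tcp_rot: [[0.001, 0.999, 0.05], [-0.0, 0.05, -0.999], [-1.0, 0.001, 0.0]]
wrist_force: [0.4, -0.4, 2.8]
finger_gap: 25.6
```

Call:
arm_command(
  commands="0 -0.025 0 0 0; 0 -0.03 0 0 0; 0 0 0 0 0; 0 0.01 0 0 0; 0 0.01 0 0 0",
)

```text
t: 17.5
tcp_pos: [602.0, -1.1, 225.9]
tcp_rot: [[0.001, 0.999, 0.05], [-0.0, 0.05, -0.999], [-1.0, 0.001, 0.0]]
wrist_force: [-1.5, -0.3, 6.0]
finger_gap: 25.9
```

Call:
arm_command(
  commands="0 -0.025 0 0 0; 0 -0.03 0 0 0; 0 0 0 0 0; 0 0.01 0 0 0; 0 0.01 0 0 0",
)

```text
t: 17.92
tcp_pos: [602.3, -1.1, 224.8]
tcp_rot: [[0.002, 0.999, 0.05], [-0.0, 0.05, -0.999], [-1.0, 0.002, 0.0]]
wrist_force: [-3.2, 1.0, 15.9]
finger_gap: 26.0
```

Call:
arm_command(
  commands="0 -0.03 0 0 0; 0 -0.04 0 0 0; 0 -0.01 0 0 0; 0 0.006 0 0 0; 0 0.006 0 0 0",
)

```text
t: 18.33
tcp_pos: [602.5, -1.1, 223.9]
tcp_rot: [[0.003, 0.999, 0.05], [-0.0, 0.05, -0.999], [-1.0, 0.003, 0.001]]
wrist_force: [-2.7, 0.7, 22.2]
finger_gap: 25.6
```

Call:
arm_command(
  commands="0 -0.03 0 0 0; 0 -0.06 0 0 0; 0 -0.1 0 0 0; 0 -0.1 0 0 0; 0 -0.1 0 0 0",
)

```text
t: 18.75
tcp_pos: [601.8, -1.1, 242.2]
tcp_rot: [[-0.0, 0.999, 0.05], [-0.0, 0.05, -0.999], [-1.0, -0.0, 0.0]]
wrist_force: [0.3, 0.1, -4.0]
finger_gap: 25.7
```

```bash
python3 -c "
from h import *
goto(601,-1.2,256,2.83)
a,_=grab('scene','s8');b,_=grab('top','t8')
o=np.hstack([cv2.resize(a[60:220,40:200],(400,400)),cv2.resize(b[60:220,230:390],(400,400))]);cv2.imwrite('pics/p8.png',o[:,:,::-1])"
python3 head.py s6:281.9 s8:243.9
```

```text
yaw now 2.88 shift/0.2m [-0.0691 -0.0038  0.0005] turn/60 0.0008 F [ 0.3  0.1 -4. ] t 18.75 pos [601.8  -1.1 242.2]
s6 342 head top z pct [245.18521642 245.97562857 246.71068284] expected 247.09999999999997 tenon end v [70.9366852  71.30039289 71.68872799]
s8 291 head top z pct [206.12639752 206.78686419 207.96344621] expected 209.10000000000002 tenon end v [74.97821706 75.60518197 75.93273675]
```

View pics/p8.png

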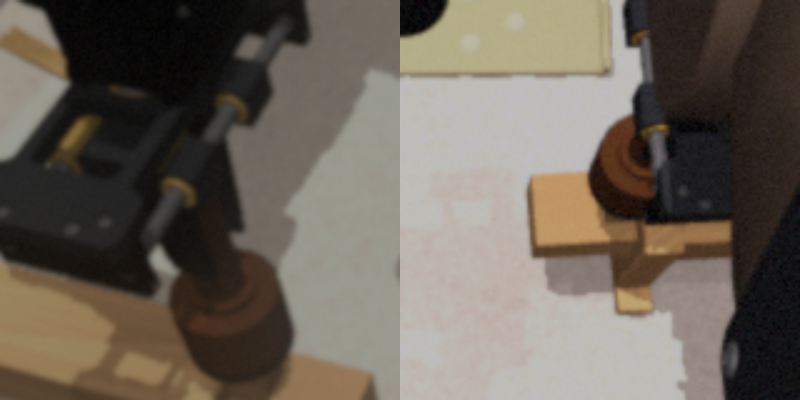

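Call:
arm_command(
  commands="0 0.04 0 0 0; 0 0.07 0 0 0; 0 0.09 0 0 0; 0 0.1 0 0 0; 0 0.1 0 0 0; 0 0.1 0 0 0",
)

```text
t: 19.35
tcp_pos: [601.8, -1.1, 224.3]
tcp_rot: [[0.002, 0.999, 0.05], [-0.0, 0.05, -0.999], [-1.0, 0.002, 0.0]]
wrist_force: [-5.9, 0.3, 18.6]
finger_gap: 25.6
```

Call:
arm_command(
  commands="0 -0.03 0 0 0; 0 -0.04 0 0 0; 0 -0.01 0 0 0; 0 0.005 0 0 0; 0 0.005 0 0 0; 0 0.005 0 0 0",
)

```text
t: 19.85
tcp_pos: [602.6, -1.2, 223.6]
tcp_rot: [[0.004, 0.999, 0.05], [-0.001, 0.05, -0.999], [-1.0, 0.004, 0.001]]
wrist_force: [-4.1, -0.1, 23.5]
finger_gap: 25.8
```

Call:
arm_command(
  commands="0 -0.03 0 0 0; 0 -0.04 0 0 0; 0 -0.01 0 0 0; 0 0.006 0 0 0; 0 0.006 0 0 0; 0 0.006 0 0 0",
)

```text
t: 20.35
tcp_pos: [602.6, -1.2, 222.8]
tcp_rot: [[0.004, 0.999, 0.05], [-0.001, 0.05, -0.999], [-1.0, 0.004, 0.001]]
wrist_force: [-6.0, -0.1, 30.0]
finger_gap: 25.6
```

Call:
arm_command(
  commands="0 -0.03 0 0 0; 0 -0.04 0 0 0; 0 -0.01 0 0 0; 0 0 0 0 0; 0 0 0 0 0; 0 0 0 0 0",
)

```text
t: 20.85
tcp_pos: [602.4, -1.1, 222.6]
tcp_rot: [[0.003, 0.999, 0.05], [-0.001, 0.05, -0.999], [-1.0, 0.003, 0.001]]
wrist_force: [-7.0, 1.1, 31.7]
finger_gap: 25.3
```

Call:
arm_command(
  commands="0 -0.05 0 0 0; 0 -0.15 0 0 0; 0 -0.3 0 0 0; 0 -0.3 0 0 0; 0 -0.3 -0.15 0.04 0; 0 -0.3 -0.35 0.09 0; 0 -0.3 -0.55 0.14 0; 0 -0.3 -0.7 0.19 0; 0 -0.3 -0.79 0.22 0; 0 -0.3 -0.79 0.22 0; 0 -0.3 -0.79 0.22 0",
)

```text
t: 21.77
tcp_pos: [445.5, -53.2, 279.1]
tcp_rot: [[-0.001, 0.999, 0.049], [0.0, 0.049, -0.999], [-1.0, -0.001, -0.0]]
wrist_force: [0.8, 0.1, -3.6]
finger_gap: 25.8
```

```bash
python3 -c "
from h import *
goto(443,-46,90,2.83)
grab('scene','s9');grab('top','t9')
a=np.load('s9.npz')['im'];b=np.load('t9.npz')['im']
o=np.hstack([cv2.resize(a[60:220,40:200],(400,400)),cv2.resize(b[60:240,220:400],(400,400))]);cv2.imwrite('pics/p9.png',o[:,:,::-1])"
python3 meas.py scene:s9 top:t9
```

```text
yaw now 2.81 shift/0.2m [ 0.9453 -0.0099 -0.036 ] turn/60 -0.0004 F [ 0.8  0.1 -3.6] t 21.7667 pos [445.5 -53.2 279.1]
scene key top z 142.6 293 u [-12.67  -0.49  11.23] v [-0.66 14.04 27.36] ((-0.878535270690918, 13.448573112487793), (24.51416015625, 28.915603637695312), 0.3740725517272949)
 slope u,v [ -0.02  -0.   142.54]
 tenon end v [75.38 75.75 75.99]
 key top world [600.12  -1.43]
top key top z 142.5 205 u [-12.31  -0.56  11.79] v [ 0.33 14.46 27.4 ] ((-0.4460716247558594, 13.865243911743164), (28.145492553710938, 24.444067001342773), 88.50141906738281)
 slope u,v [  0.    -0.   142.57]
 tenon end v [74.68 75.59 75.9 ]
 key top world [599.43  -0.94]
```

View pics/p9.png

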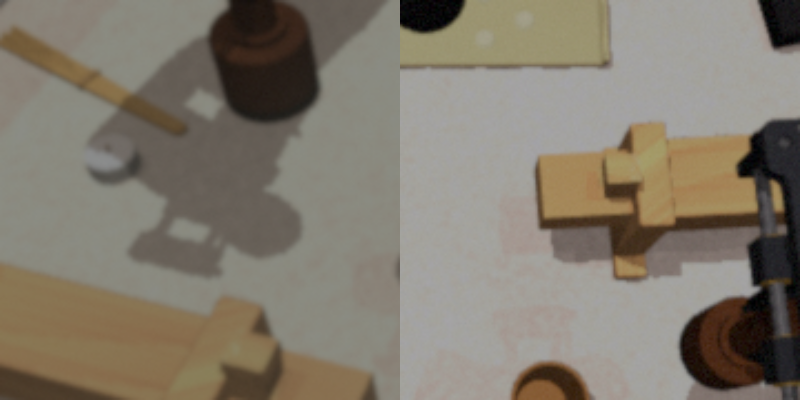

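Call:
arm_command(
  commands="0 0.05 -0.008 -0.033 0; 0 0.2 -0.01 -0.036 0; 0 0.4 -0.01 -0.036 0; 0 0.6 -0.01 -0.036 0; 0 0.75 -0.01 -0.036 0; 0 0.88 -0.01 -0.036 0; 0 0.93 -0.01 -0.036 0; 0 0.93 -0.01 -0.036 0; 0 0.93 -0.01 -0.036 0",
)

```text
t: 22.62
tcp_pos: [444.2, -45.6, 93.5]
tcp_rot: [[-0.002, 0.999, 0.051], [0.0, 0.051, -0.999], [-1.0, -0.002, -0.0]]
wrist_force: [0.9, 0.2, -3.9]
finger_gap: 25.6
```

Call:
arm_command(
  commands="0 0.01 0 0 0; 0 0.02 0 0 0; 0 0.025 0 0 0; 0 0.025 0 0 0; 0 0.025 0 0 0",
)

```text
t: 23.03
tcp_pos: [444.0, -45.9, 89.6]
tcp_rot: [[0.001, 0.999, 0.05], [-0.0, 0.05, -0.999], [-1.0, 0.001, 0.0]]
wrist_force: [0.1, 0.3, -3.1]
finger_gap: 25.6
```

Call:
arm_command(
  commands="0 0.01 0 0 0; 0 0.02 0 0 0; 0 0.025 0 0 0; 0 0.025 0 0 0; 0 0.025 0 0 0",
)

```text
t: 23.45
tcp_pos: [443.8, -45.9, 84.1]
tcp_rot: [[-0.0, 0.999, 0.05], [0.0, 0.05, -0.999], [-1.0, -0.0, -0.0]]
wrist_force: [-0.0, -1.0, -4.0]
finger_gap: 25.5
```

Call:
arm_command(
  commands="0 0.005 0 0 0; 0 0.01 0 0 0; 0 0.01 0 0 0; 0 0.01 0 0 0",
)

```text
t: 23.78
tcp_pos: [444.0, -45.9, 82.6]
tcp_rot: [[0.001, 0.999, 0.05], [-0.0, 0.05, -0.999], [-1.0, 0.001, 0.0]]
wrist_force: [-1.7, 0.4, 6.3]
finger_gap: 25.6
```

Seated (force turned to +6 N). Release, then retreat upward.

Call:
arm_command(
  commands="0.2 0 0 0 0; 0.5 0 0 0 0; 0.5 0 0 0 0; 0.5 0 0 0 0; 0.5 0 0 0 0; 0.5 -0.05 0 0 0; 0.5 -0.15 0 0 0; 0.5 -0.35 0 0 0; 0.5 -0.55 0 0 0; 0.5 -0.75 0 0 0; 0.5 -0.9 -0.1 0.1 0; 0.5 -0.9 -0.1 0.3 0; 0.5 -0.9 -0.1 0.5 0; 0.5 -0.9 -0.1 0.7 0; 0.5 -0.9 -0.1 0.9 0; 0.5 -0.9 -0.1 0.9 0; 0.5 -0.9 -0.1 0.9 0",
)

```text
t: 25.2
tcp_pos: [432.5, -228.2, 261.7]
tcp_rot: [[-0.001, 0.999, 0.047], [0.0, 0.047, -0.999], [-1.0, -0.001, -0.0]]
wrist_force: [0.3, 0.5, -0.1]
finger_gap: 47.0
```

```bash
python3 -c "
from h import *
goto(443,-46,90,2.83); print(bot.state()['finger_gap'])
a,d=grab('scene','s10');b,e=grab('top','t10')
cv2.imwrite('pics/p10.png',cv2.resize(np.hstack([a,b]),(800,300))[:,:,::-1])
for n,dd,o in(('scene',d,-.27),('top',e,1.08)):
  P=cloud(n,dd)-[0,0,o];z=P[...,2]
  for nm,x,y,h in(('tamper',443,-46,134),('head',443,-46,48),('tumbler',418,56,78),('stick',537.5,275,138)):
    m=(abs(P[...,0]-x)<45)&(abs(P[...,1]-y)<45)&(abs(z-h)<4); Q=P[m]
    if len(Q)>10: r=cv2.minAreaRect(Q[:,:2].astype(np.float32)); print(n,nm,len(Q),np.round(np.median(Q,0),1),np.round(r[0],1),np.round(r[1],1))
"
python3 meas.py scene:s10 top:t10
```

```text
yaw now 2.69 shift/0.2m [ 0.8589  0.0956 -0.9069] turn/60 -0.0023 F [ 0.3  0.5 -0.1] t 25.2 pos [ 432.5 -228.2  261.7]
47.01600180664328
scene tamper 134 [446.3 -44.6 133.1] [444.9 -45.8] [24.7 23.4]
scene head 397 [455.  -36.1  47.3] [447.9 -43.3] [53.8 58.5]
scene tumbler 269 [417.7  56.   77.4] [419.  56.] [66.7 66.3]
scene stick 170 [536.6 267.4 138.1] [536.1 267.3] [15.9 24.1]
top tamper 160 [443.9 -44.5 133.1] [444.  -45.4] [24.1 22.9]
top head 395 [436.7 -36.2  47.3] [443.3 -42.5] [58.7 53.4]
top tumbler 239 [418.4  53.7  77.6] [418.2  55.6] [66.1 65.5]
top stick 128 [534.2 267.7 138.2] [534.6 267.8] [16.4 24.1]
scene key top z 142.6 293 u [-12.82   0.01  11.34] v [-0.5  13.87 27.34] ((-0.8184871673583984, 13.384439468383789), (28.986421585083008, 25.36846351623535), 88.80475616455078)
 slope u,v [ -0.02  -0.   142.6 ]
 tenon end v [75.49 75.67 76.03]
 key top world [600.18  -1.49]
top key top z 142.4 210 u [-12.49  -0.84  11.67] v [ 0.28 13.9  27.37] ((-0.6608753204345703, 13.76657772064209), (28.00794792175293, 24.449430465698242), 88.20497131347656)
 slope u,v [ -0.    -0.01 142.65]
 tenon end v [74.97 75.68 75.91]
 key top world [599.22  -1.05]
```

View pics/p10.png

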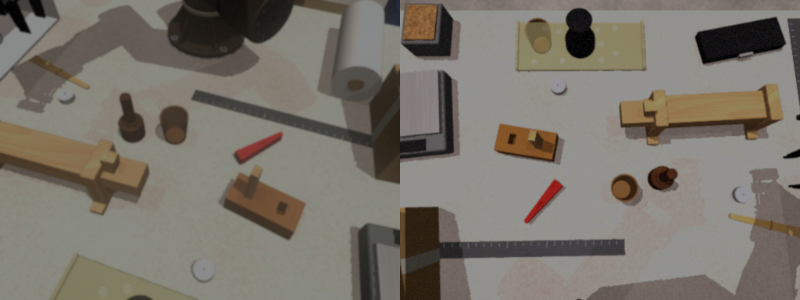

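```bash
python3 -c "
from h import *
print(bot.close_job())"
```

```text
the job is handed in; nothing more can be done
None
```

The job is done and handed in at about 25 s of the 58 s allowed. The key is driven home, and the last taps could not move it any further.

- **Key:** I took it from the rack, set it thin end down in the slot with its flat face against the leg, and let go. Its thick end stood about 68 mm above the slot's mouth.
- **Driving:** About 14 light taps with the tamper took it down. The force at the wrist, measured only at the end of moves, stayed low (under about 9 N with the tamper's weight added) until the last millimetre or so. It then climbed to about 34 N. A repeat of the last tap left the height the same to within 0.2 mm, with the force at 30.0 N, then 31.7 N as read.
- **Final position:** The key's top is about 37.5 mm above the mouth in both cameras, and its flat face is on the leg to within about 0.5 mm. The tenon moved out about 4.3 mm. That fits "tight" if the rail started near 0.7 mm. I inferred tightness from the force and this travel, because the shoulder's seat is hidden.
- **Rest of the bench:** The tamper stands upright within about 2 mm of where it started (top at 133 mm). The tumbler and the red look-alike were not touched. The stick stands in its well, on the expected spot. The arm finished clear of everything with the gripper open.
- **Disagreement:** The two cameras differ by about 1 mm in x. That is within their stated calibration, so I used the average.

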